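Pull the snug red cap off the slide's spindle

ROBOT

A 6-joint arm with a two-finger parallel gripper is mounted at the origin on a cart in front of the work surface, level with it; the furniture and walls round the work are solid. World frame = base frame: x ahead of the robot, y to its left, z up, the work surface at z = 0. Lengths are in m, angles in rad, forces in N, time in s.
With the tool pointing down it reaches from about 0.375 to 0.9 m from the base axis. Payload 3.1 kg.
Tool frame: the origin (TCP) lies on the front face of the gripper's body, between the roots of the fingers; the fingertips stand 70 mm ahead of it and the grasp point (between the pads) lies 51 mm ahead of it; z points along the fingers, y is the line along which they close (so a half turn about z gives the same grasp; the last joint's range is limited). The gripper opens to 87 mm and grips with 3 to 60 N. Pads are 19 mm wide; open, the fingers measure 117 mm over their backs; the gripper's body (75 mm by 190 mm) begins 51 mm behind the grasp point.
Start: joints at [-1.476, 0.527, 1.433, -0, 1.181, -0.178], TCP at [0.168, -0.602, 0.292] pointing down, gripper open.
Joint ranges: [-3.08, 3.08], [-0.75, 2.2], [0.22, 2.44], [-1.43, 4.57], [0, 2.65], [-2.85, 2.85]. Speed limits (rad/s): [2.79, 2.79, 3.14, 3.14, 3.14, 3.14].

INTERFACE

Orientations are given as a unit quaternion [x, y, z, w].
In Python, from rig import robot, cams, ticket gives the robot as it stands. The module is installed in compiled form; this text tells all that it offers.
- The arm moves only by the shell command python3 -m crank 'ROWS' [FORCE]. ROWS is JSON, a list of rows, each a list of 7 numbers: the shift along the tool's x, y, z in cm, then the turn, a rotation vector about the tool's x, y, z in rad, then the closure, from 0 (fully open) to 1 (shut). A call has 1 to 5 rows; each row shifts and turns the commanded pose from where the row before left it, along the tool's axes as they then stand; what a row does not reach is not made up. A row lasts 1/8 s, in which the tool goes at most 62.5 mm and 10.7 degrees, less where a joint would pass 70% of its speed; a pose out of reach is approached as far as the arm can. A call is refused whole if a number of a shift passes 6.25 or a number of a turn 0.188, either way. A call with a gripper value outside its range is refused whole. The fingers move at their own pace and stop on an object; FORCE is the grip in N (left out, the last holds). Time passes only in rows, so rows that do not move let the fingers close. It gives the time, the measured TCP pose, the force, the opening and the grip force at its end, in the units of the state.
- robot.get_obs(): the state, without advancing time (a new reading comes with each control period).
- cams.camera(name): name is "side" or "top" or "wrist"; returns the picture (400x640x3 uint8, red, green, blue); there is no depth.
- cams.camera_info(name): a dict with "intrinsics" (3x3 intrinsics, pixels), "pose" (4x4, takes a point from camera to world coordinates). Camera axes: x right, y down, z forward; pixel columns grow to the right and rows downward; lengths in m; the calibration is good to about 2 mm. A picture is of the moment at which its call begins: read the wrist's pose just before it. camera_info takes no time and is no camera call; for the wrist camera it gives the pose at the moment of the call.
- ticket.hand_in(): hands the job in; it is judged then, once.
The state is a dict: "time": time; "q": joint angles; "joint_velocities": joint speeds; "joint_torque": joint torques, N m; "position": TCP position; "tool_rot": TCP orientation; "ft_force": force on the tool from outside, world axes, zero at the start; "moment": the same for the moment, N m; "grip_width": finger opening in m; "grip_force": force on a finger pad.
Only numpy, scipy, OpenCV 4.12 (cv2) and the standard library are available. Lean on these libraries where they do the work, as an engineer would, in place of code of your own. Each camera call takes 0.05 s, during which the arm holds its last target. There are 200 camera calls.

TASK

Slide the blue carriage out from under the yellow guard bridge until it meets its end stop and leave it there, then take the orange-handled puller, hook its ledges under the head of the red cap and pull the cap straight up off its spindle. Carry the cap on the puller to the blue tray and leave it standing upright in there, then stand the puller upright back on its black mat. Keep the gripper itself off the greasy cap, and leave the masking tape, the tape measure and the tin of screws where they are.

Things in the scene. Friction and masses are not known exactly. Their poses are not given: they have to be found in the camera images.
- slide_base: Fixed linear slide on the bench: aluminium plate 130 x 400 mm with two steel rails along its y axis; origin on the bench under its centre, z up. A dark end stop (y +176 to +198 mm, 52 mm high) ends the carriage's travel on the +y side. The -x side (toward the robot) is open for the puller.
- carriage (a joint): Position of the blue carriage (90 x 166 x 22 mm, upper face 50 mm above the bench) along the slide's +y, m: 0 at the start (cap under the bridge), 0.17 against the end stop. About 3 N of friction, and it stays where it is left.
- carriage_grip (a point): Centre of the top of the carriage's upright black grip tab (34 mm in the slide's x, 16 mm in its y, 80 mm high), 130 mm above the bench and 105 mm to +y of the spindle axis. Pinch it across the 16 mm, from above.
- spindle_seat (a point): Point on the carriage's upper face (50 mm above the bench) on the axis of the steel spindle, which is 28 mm in diameter and 30 mm high; the seated cap's origin lies here. Its axes are those of slide_base.
- cap: Red plastic cap, 60 mm tall, 60 g: neck 44 mm in diameter, 42 mm high, and above it a head 68 mm in diameter (z 42 to 60 mm). Origin at the centre of its open underside, z up. Spring balls in the spindle hold it by an inner lip: it pops off at a straight upward pull of about 8 to 14 N in the first 12 mm and is clear of the spindle 30 mm up. The gripper must not touch it.
- puller: Puller, 0.25 kg, on its mat; origin under the handle at its underside, z up. Two steel ledges (z 0 to 6, x -36 to +30 mm, 54 mm clear between them in y) on legs (inner faces y +-38, outer +-44 mm) under an arch (z 50 to 60 mm). A bar closes the back (inner face x -36 mm); open toward +x. Moved along +x it takes the cap's head between ledges and arch; home, the cap's axis is at its origin.
- puller_handle (a point): Centre of the top of the puller's orange handle, 120 mm above the puller's underside. The handle is upright, 26 mm in the puller's x and 44 mm in its y, 60 mm high. Hold it firmly from above.
- bridge (a point): Centre of the top of the yellow guard bridge fixed to the slide, 132 mm above the bench; 124 mm in the slide's x, 90 mm in its y, underside 122 mm above the bench. At the start the cap is under it with 12 mm of air above: too little to pull it off.
- tray: Fixed shallow blue tray, 150 x 150 mm outside, 20 mm high, walls 5 mm, inner floor 5 mm above the bench; origin on the bench under its centre, z up. May stand on either side.
- mat: Fixed square black rubber mat, 140 x 140 x 4 mm, the puller's place; origin on the bench under its centre. May lie on either side.
- masking_tape: Bystander: roll of masking tape lying flat, 104 mm in diameter, 25 mm high; origin at the centre of its underside. Leave it alone.
- tape_measure: Bystander: yellow tape measure, 38 x 85 x 66 mm high; origin at the centre of its underside. Leave it alone.
- screw_tin: Bystander: open tin of screws, 74 mm in diameter, 45 mm high; origin at the centre of its underside. Leave it alone.
Mind the look-alikes: they are no part of the job. There is more than one size of the puller; the job needs the largest.

How it is judged:
By the outcome, as a careful person would: the job done as asked, in the order asked, and still so for the second after the job is handed in, with the robot touching nothing.
It also fails if it takes over 72 s, if anything falls off the work surface, if the arm or the gripper's body presses on something with over 40 N, if the wrist force passes 120 N, or if a joint passes its speed limit or range.

## Working session

There is one attempt and no reset: what is moved stays moved. The work goes in short steps, Python scripts to look and compute and a shell command to move; the robot and the scene stay as the last step left them, time stands still between calls to the robot, and variables do not carry over. Pictures are saved under pics/ and viewed, at most 13 in all, crops included, and the job is handed in when it is done.

```bash
mkdir -p pics
cat > h.py <<'E'
import numpy as np, cv2
from rig import robot, cams, ticket
def grab(n,fn=None):
    info=cams.camera_info(n); im=np.array(cams.camera(n))
    if fn: cv2.imwrite('pics/'+fn+'.png',im[:,:,::-1])
    return im,info
def ray(info,u,v,z):
    K=np.array(info['intrinsics']);T=np.array(info['pose'])
    d=T[:3,:3]@np.linalg.solve(K,[u,v,1.]);o=T[:3,3]
    return o+d*(z-o[2])/d[2]
def proj(info,p):
    K=np.array(info['intrinsics']);T=np.array(info['pose'])
    c=K@(T[:3,:3].T@(np.array(p)-T[:3,3]));return c[:2]/c[2]
def st():
    o=robot.get_obs();print({k:np.round(o[k],4).tolist() for k in('time','position','tool_rot','ft_force','grip_width','grip_force')})
E
python3 - <<'E'
from h import *
for n in('side','top'):
    im,i=grab(n,n+'0');print(n,np.round(i['intrinsics'],1).tolist(),np.round(i['pose'],3).tolist())
st()
E
```

```text
side [[452.8, 0.0, 313.2], [0.0, 452.8, 202.7], [0.0, 0.0, 1.0]] [[1.0, 0.018, 0.015, 0.509], [-0.006, -0.415, 0.91, -1.397], [0.023, -0.91, -0.415, 0.696], [0.0, 0.0, 0.0, 1.0]]
top [[437.1, 0.0, 320.4], [0.0, 437.1, 202.9], [0.0, 0.0, 1.0]] [[-0.007, -0.986, 0.166, 0.282], [-1.0, 0.005, -0.011, -0.126], [0.011, -0.166, -0.986, 1.678], [0.0, 0.0, 0.0, 1.0]]
{'time': 0.1, 'position': [0.1684, -0.6013, 0.2914], 'tool_rot': [0.9907, 0.1359, 0.0001, -0.001], 'ft_force': [1.1664, -0.3667, 0.6649], 'grip_width': 0.0873, 'grip_force': 0.0}
```

View pics/top0.png

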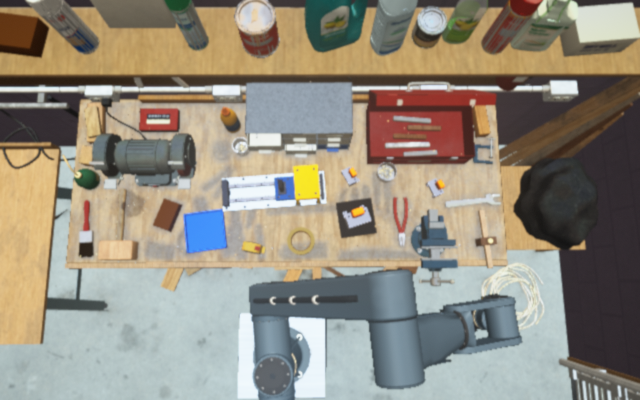

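View pics/side0.png

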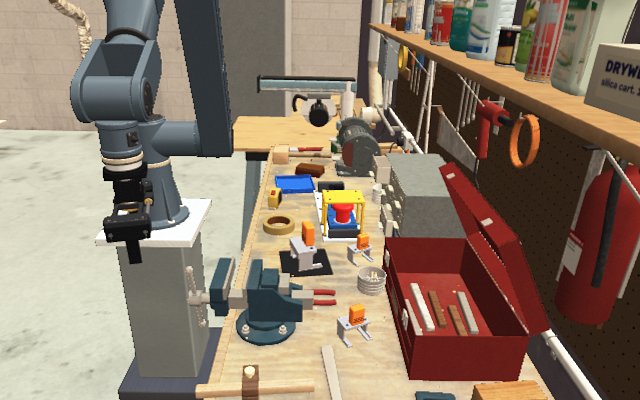

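The top view shows the slide at (275,188), with the bridge at (306,183) and the blue grip end to its left. The puller is on its mat at (355,215), the tray is at (205,231), and the smaller pullers sit at (350,175) and (437,186). I'll measure them by colour.

Run:
```python
from h import *
im=cv2.imread('pics/top0.png');i=cams.camera_info('top')
hsv=cv2.cvtColor(im,cv2.COLOR_BGR2HSV)
def blob(name,lo,hi,box,z):
    m=cv2.inRange(hsv,np.array(lo),np.array(hi));k=np.zeros_like(m);x0,y0,x1,y1=box;k[y0:y1,x0:x1]=m[y0:y1,x0:x1]
    n,l,s,c=cv2.connectedComponentsWithStats(k);
    j=1+np.argmax(s[1:,4]);pts=np.argwhere(l==j)[:,::-1]
    w=np.array([ray(i,u,v,z)[:2] for u,v in pts],np.float32)
    r=cv2.minAreaRect(w)
    print(name,s[j].tolist(),'mean',w.mean(0).round(4),'rect',np.round(r[0],4),np.round(r[1],3),round(r[2],1))
blob('bridge',(20,120,120),(35,255,255),(285,155,335,215),.132)
blob('handle',(5,150,150),(22,255,255),(335,195,380,235),.124)
blob('mat',(0,0,0),(180,120,60),(330,190,385,245),.004)
blob('tray',(100,120,100),(125,255,255),(180,205,235,260),.02)
blob('slide',(0,0,185),(180,50,255),(215,160,330,215),.02)
blob('grip',(0,0,0),(180,255,70),(270,170,295,200),.13)
blob('h2',(5,150,150),(22,255,255),(340,160,362,190),.08)
blob('tape',(15,60,100),(35,255,255),(285,222,318,258),.025)
cv2.imwrite('pics/crop.png',cv2.resize(im[150:265,180:400],None,fx=3.6,fy=3.6,interpolation=2))
```

```text
bridge [293, 164, 27, 40, 850] mean [ 0.6203 -0.0933] rect [ 0.6139 -0.0943] [0.14  0.091] 3.7
handle [351, 207, 13, 10, 60] mean [ 0.5086 -0.2726] rect [ 0.511  -0.2763] [0.029 0.044] 18.3Traceback (most recent call last):
  File "<stdin>", line 13, in <module>
  File "<stdin>", line 7, in blob
    return _wrapfunc(a, 'argmax', axis=axis, out=out, **kwds)
    return bound(*args, **kwds)
ValueError: attempt to get argmax of an empty sequence
```

```bash
cat >> h.py <<'E'
def blob(name,im,i,lo,hi,box,z):
    hsv=cv2.cvtColor(im,cv2.COLOR_RGB2HSV)
    m=cv2.inRange(hsv,np.array(lo),np.array(hi));k=np.zeros_like(m);x0,y0,x1,y1=box;k[y0:y1,x0:x1]=m[y0:y1,x0:x1]
    n,l,s,c=cv2.connectedComponentsWithStats(k)
    if n<2: print(name,'none');return
    j=1+np.argmax(s[1:,4]);pts=np.argwhere(l==j)[:,::-1]
    w=np.array([ray(i,u,v,z)[:2] for u,v in pts],np.float32)
    r=cv2.minAreaRect(w)
    print(name,s[j].tolist(),'mean',w.mean(0).round(4),'rect',np.round(r[0],4),np.round(r[1],3),round(r[2],1))
E
python3 - <<'E'
from h import *
im=cv2.imread('pics/top0.png')[:,:,::-1].copy();i=cams.camera_info('top')
b=lambda n,*a:blob(n,im,i,*a)
print(im[230,345],im[188,281],im[188,240])
b('mat',(0,0,0),(180,255,100),(330,190,385,245),.004)
b('tray',(100,120,100),(125,255,255),(180,205,235,260),.02)
b('slide',(0,0,185),(180,50,255),(215,160,330,215),.02)
b('grip',(0,0,0),(180,130,100),(270,170,295,200),.13)
b('carr',(100,120,60),(125,255,255),(260,165,300,205),.05)
b('tape',(15,60,100),(35,255,255),(285,222,318,258),.025)
cv2.imwrite('pics/crop.png',cv2.resize(im[150:265,180:400,::-1],None,fx=3.6,fy=3.6,interpolation=2))
E
```

```text
[66 61 59] [67 64 62] [227 236 244]
mat [337, 199, 39, 38, 736] mean [ 0.5019 -0.2794] rect [ 0.5051 -0.2819] [0.135 0.134] 7.9
tray [184, 210, 43, 43, 1549] mean [0.4552 0.295 ] rect [0.4565 0.2948] [0.15  0.151] 7.8
slide [215, 167, 81, 48, 1948] mean [0.6007 0.1094] rect [0.6108 0.1048] [0.306 0.185] 89.7
grip [278, 180, 7, 13, 56] mean [ 0.6042 -0.0022] rect [ 0.6048 -0.0024] [0.046 0.018] 9.7
carr [275, 177, 19, 23, 273] mean [ 0.6119 -0.0126] rect [ 0.6136 -0.0079] [0.085 0.068] 4.9
tape [285, 222, 33, 33, 828] mean [ 0.4367 -0.07  ] rect [ 0.4256 -0.0709] [0.122 0.121] 89.7
```

View pics/crop.png

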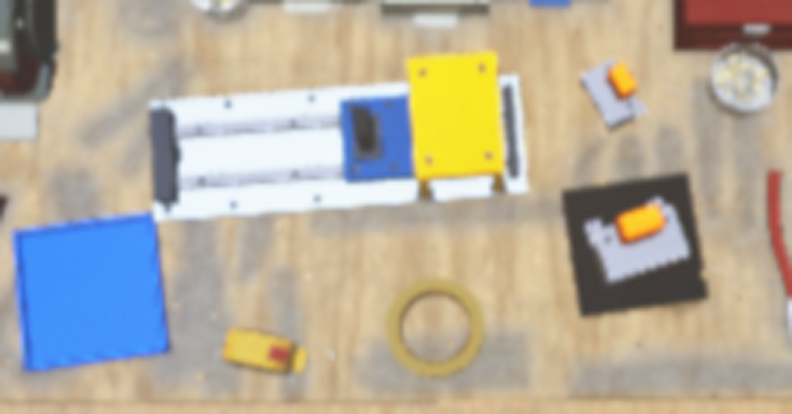

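```bash
cat >> h.py <<'E'
from scipy.spatial.transform import Rotation as Ro
def goto(p,yaw):  # prints the tool-frame shift (cm) and rotvec to a tool-down pose with tool x at yaw (deg)
    o=robot.get_obs();R=Ro.from_quat(o['tool_rot'])
    T=Ro.from_euler('z',yaw,degrees=True)*Ro.from_quat([1,0,0,0])
    print('to',p,'shift cm',(R.inv().apply(np.array(p)-o['position'])*100).round(2),'turn',(R.inv()*T).as_rotvec().round(3),'at',np.round(o['position'],4),'yaw',np.degrees(np.arctan2(*R.as_matrix()[1::-1,0])).round(2))
E
python3 -c "
from h import *
goto([.45,-.28,.3],15.6)
i=cams.camera_info('wrist');print(np.round(i['pose'],3).tolist(),i['intrinsics'])"
```

```text
to [0.45, -0.28, 0.3] shift cm [ 35.78 -23.36  -0.81] turn [-0.002 -0.     0.   ] at [ 0.1684 -0.6013  0.2914] yaw 15.63
[[0.268, -0.925, -0.269, 0.243], [-0.963, -0.258, -0.072, -0.581], [-0.003, 0.278, -0.961, 0.385], [0.0, 0.0, 0.0, 1.0]] [[275.82396636   0.         320.60543621]
 [  0.         275.82396636 202.9097189 ]
 [  0.           0.           1.        ]]
```

```bash
python3 -m crank '[[4.5,-2.9,-0.1,0,0,0,0],[4.5,-2.9,-0.1,0,0,0,0],[4.5,-2.9,-0.1,0,0,0,0],[4.5,-2.9,-0.1,0,0,0,0],[4.5,-2.9,-0.1,0,0,0,0]]'; python3 -m crank '[[4.5,-2.9,-0.1,0,0,0,0],[4.5,-2.9,-0.1,0,0,0,0],[4.5,-2.9,-0.1,0,0,0,0],[0,0,0,0,0,0,0],[0,0,0,0,0,0,0]]'
python3 - <<'E'
from h import *
im,i=grab('wrist','w1');goto([.45,-.28,.3],15.6)
blob('handle',im,i,(5,150,150),(22,255,255),(0,0,640,400),.124)
blob('mat',im,i,(0,0,0),(180,255,100),(0,0,640,400),.004)
E
```

```text
time: 0.72
position: [0.3469, -0.4, 0.297]
tool_rot: [0.991, 0.136, -0.0, -0.0]
ft_force: [0.1, -0.7, 0.2]
grip_width: 0.0873
grip_force: 0.0
time: 1.35
position: [0.4523, -0.2815, 0.3]
tool_rot: [0.991, 0.136, -0.0, -0.0]
ft_force: [0.2, -0.1, -0.2]
grip_width: 0.087
grip_force: 0.0
to [0.45, -0.28, 0.3] shift cm [-0.14 -0.25 -0.  ] turn [-0.     0.001 -0.   ] at [ 0.452  -0.2821  0.3   ] yaw 15.6
handle [299, 313, 282, 14, 2834] mean [ 0.3534 -0.4621] rect [ 0.3522 -0.4511] [0.018 0.324] 15.6
mat [0, 188, 640, 212, 82676] mean [ 0.2068 -0.3536] rect [ 0.2451 -0.336 ] [0.401 1.185] 15.7
```

View pics/w1.png

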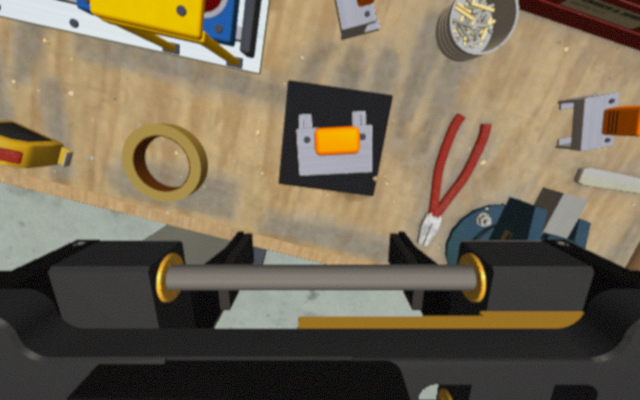

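The puller is on the black mat: its handle is at (337,140) and its ledge tips point up toward tool +x, at (305,118) and (358,116). A smaller one lies at (600,122).

Run:
```python
from h import *
im=cv2.imread('pics/w1.png')[:,:,::-1].copy();i=cams.camera_info('wrist')
blob('handle',im,i,(5,150,150),(22,255,255),(290,90,390,180),.124)
blob('handleTop',im,i,(5,150,235),(22,255,255),(290,90,390,180),.124)
blob('other',im,i,(5,150,150),(22,255,255),(570,90,640,150),.124)
blob('mat',im,i,(0,0,0),(180,255,80),(270,70,400,200),.004)
blob('arch',im,i,(0,0,110),(180,40,220),(290,90,390,180),.06)
for u,v in((300,114),(313,114),(352,112),(366,111)):print(ray(i,u,v,.01).round(4))
print([im[140,337],im[153,337],im[128,337]])
print(np.round(i['pose'],3).tolist())
```

```text
handle [315, 126, 45, 29, 1173] mean [ 0.5153 -0.2803] rect [ 0.5152 -0.2804] [0.025 0.042] 18.1
handleTop [316, 128, 43, 24, 970] mean [ 0.5158 -0.2805] rect [ 0.5156 -0.2804] [0.022 0.04 ] 17.7
other [612, 105, 28, 31, 140] mean [ 0.6101 -0.5398] rect [ 0.6112 -0.5395] [0.041 0.017] 67.3
mat [279, 81, 113, 114, 6071] mean [ 0.5182 -0.2791] rect [ 0.5075 -0.2836] [0.138 0.138] 7.8
arch [296, 111, 77, 65, 2606] mean [ 0.5    -0.2841] rect [ 0.5077 -0.2832] [0.072 0.089] 18.5
[ 0.5298 -0.2318  0.01  ]
[ 0.5344 -0.2484  0.01  ]
[ 0.5507 -0.2974  0.01  ]
[ 0.5568 -0.3148  0.01  ]
[array([246, 169,   0], dtype=uint8), array([207, 105,  37], dtype=uint8), array([235, 133,   0], dtype=uint8)]
[[0.268, -0.925, -0.269, 0.526], [-0.964, -0.257, -0.074, -0.261], [-0.001, 0.279, -0.96, 0.394], [0.0, 0.0, 0.0, 1.0]]
```

```bash
python3 -c "
from h import *
goto([.57,0.0,.28],4.5)"
```

```text
to [0.57, 0.0, 0.28] shift cm [ 18.95 -24.     1.99] turn [-0.     0.001  0.194] at [ 0.452  -0.2821  0.3   ] yaw 15.6
```

```bash
python3 -m crank '[[3.8,-4.8,0.4,0,0,0,0.2],[3.8,-4.8,0.4,0,0,0,0.3],[3.8,-4.8,0.4,0,0,0,0.4],[3.8,-4.8,0.4,0,0,0,0.4],[3.8,-4.8,0.4,0,0,0,0.4]]' >/dev/null; python3 -m crank '[[0,0,0,0,0,0.097,0.4],[0,0,0,0,0,0.097,0.4],[0,0,0,0,0,0,0.4],[0,0,0,0,0,0,0.4]]'
python3 - <<'E'
from h import *
im,i=grab('wrist','w2');goto([.605,-.002,.16],4.5)
p=proj(i,[.605,-.002,.13]).astype(int);print(p)
blob('tab',im,i,(0,0,0),(180,130,95),(p[0]-45,p[1]-45,p[0]+45,p[1]+45),.13)
blob('bridge',im,i,(20,120,140),(35,255,255),(p[0],0,640,230),.132)
E
```

```text
time: 2.52
position: [0.5708, -0.0004, 0.2802]
tool_rot: [0.999, 0.039, -0.0, 0.0]
ft_force: [1.1, -0.1, 0.8]
grip_width: 0.0519
grip_force: 0.0
to [0.605, -0.002, 0.16] shift cm [ 3.4   0.44 12.02] turn [ 0.  0. -0.] at [ 5.708e-01 -2.000e-04  2.802e-01] yaw 4.47
[325 173]
tab [311, 130, 26, 48, 1147] mean [0.623  0.0018] rect [0.6218 0.0016] [0.041 0.021] 3.8
bridge [362, 84, 135, 144, 14842] mean [ 0.6273 -0.0927] rect [ 0.6228 -0.0866] [0.124 0.105] 3.7
```

View pics/w2.png

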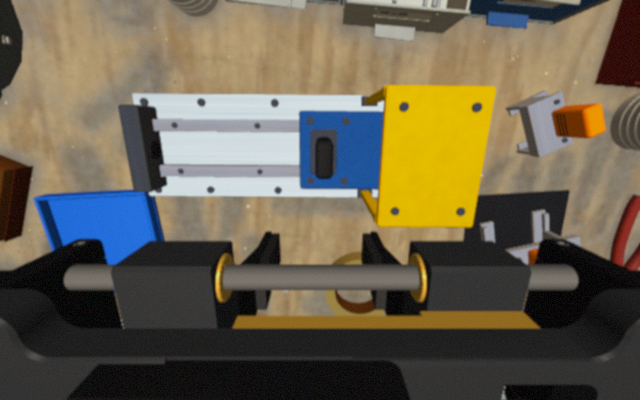

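The tab's dark top is at about (324,157), inside a greyer foot. The bridge spans (362–494, 85–228), and the tape is clear of the path.

Run:
```python
from h import *
im=cv2.imread('pics/w2.png')[:,:,::-1].copy();i=cams.camera_info('wrist')
for v in (40,50,60,70):blob('tab%d'%v,im,i,(0,0,0),(180,255,v),(300,110,345,200),.13)
print(im[157,310:342,0],im[125:185,324,0])
c=[ray(i,u,v,.132)[:2] for u,v in((384,86),(494,86),(474,227),(378,222))];print(np.round(c,4))
```

```text
tab40 [316, 138, 17, 40, 489] mean [0.6188 0.0008] rect [0.6186 0.0007] [0.034 0.014] 4.1
tab50 [315, 137, 19, 41, 670] mean [0.6189 0.0011] rect [0.6189 0.0009] [0.035 0.016] 4.1
tab60 [315, 136, 19, 42, 714] mean [0.6192 0.0011] rect [0.6194 0.0009] [0.036 0.016] 4.1
tab70 [314, 136, 21, 42, 760] mean [0.6194 0.001 ] rect [0.6194 0.0009] [0.036 0.018] 4.0
[54 66 70 68 62 44 29 30 38 36 46 41 40 43 39 43 41 42 36 38 30 29 34 51
 61 64 49 36 31 33 20 32] [34 32 34 38 54 63 63 65 67 68 68 53 39 25 21 25 27 30 37 41 40 43 44 41
 38 41 41 38 45 43 37 39 39 46 42 36 41 42 42 39 41 38 40 41 39 42 36 40
 40 40 42 33 28 14 29 30 31 30 27 34]
[[ 0.6805 -0.0431]
 [ 0.6873 -0.1323]
 [ 0.5654 -0.1444]
 [ 0.5634 -0.0541]]
```

```bash
python3 -c "
from h import *
goto([.619,0.001,.158],4.1)"
```

```text
to [0.619, 0.001, 0.158] shift cm [ 4.81  0.25 12.22] turn [0.    0.    0.007] at [ 5.708e-01 -2.000e-04  2.802e-01] yaw 4.47
```

```bash
python3 -m crank '[[4.8,0.25,0,0,0,0.007,0.4],[0,0,4.2,0,0,0,0.4],[0,0,4,0,0,0,0.4],[0,0,4,0,0,0,0.4],[0,0,0,0,0,0,0.4]]' ; python3 -m crank '[[0,0,0,0,0,0,0.9],[0,0,0,0,0,0,0.9],[0,0,0,0,0,0,0.9],[0,0,0,0,0,0,0.9]]' 30
```

```text
time: 3.2
position: [0.6167, 0.0019, 0.1552]
tool_rot: [0.999, 0.036, -0.004, -0.001]
ft_force: [-0.6, 0.3, 0.6]
grip_width: 0.052
grip_force: 0.0
time: 3.7
position: [0.6193, 0.0021, 0.1592]
tool_rot: [0.999, 0.036, 0.001, 0.0]
ft_force: [0.1, 1.2, -0.7]
grip_width: 0.02
grip_force: 0.0
```

```bash
python3 -m crank '[[0,0,0,0,0,0,1],[0,0,0,0,0,0,1],[0,-1,0,0,0,0,1],[0,-2.5,0,0,0,0,1],[0,-2.5,0,0,0,0,1]]' 30; python3 -m crank '[[0,-2.5,0,0,0,0,1],[0,-2.5,0,0,0,0,1],[0,-2.5,0,0,0,0,1],[0,-1.5,0,0,0,0,1],[0,0,0,0,0,0,1]]'
```

```text
time: 4.32
position: [0.6151, 0.0612, 0.1591]
tool_rot: [0.999, 0.036, 0.001, 0.001]
ft_force: [-0.2, -4.5, 5.7]
grip_width: 0.0154
grip_force: 30.0
time: 4.95
position: [0.6085, 0.1536, 0.1591]
tool_rot: [0.999, 0.036, 0.001, -0.001]
ft_force: [-0.5, 2.5, 5.7]
grip_width: 0.0154
grip_force: 30.0
```

Travel is about 152 mm so far; I'll creep to the stop.

```bash
python3 -m crank '[[0,-0.8,0,0,0,0,1],[0,-0.6,0,0,0,0,1],[0,-0.3,0,0,0,0,1],[0,-0.2,0,0,0,0,1],[0,0,0,0,0,0,1]]'
```

```text
time: 5.58
position: [0.6074, 0.1702, 0.1591]
tool_rot: [0.999, 0.036, 0.001, 0.0]
ft_force: [-0.0, -3.2, 6.2]
grip_width: 0.0156
grip_force: 30.0
```

```bash
python3 -m crank '[[0,-0.2,0,0,0,0,1],[0,-0.2,0,0,0,0,1],[0,0,0,0,0,0,1]]'
```

```text
time: 5.95
position: [0.6074, 0.1706, 0.1591]
tool_rot: [0.999, 0.036, 0.0, 0.003]
ft_force: [-0.5, -15.2, 5.3]
grip_width: 0.0158
grip_force: 30.1
```

```bash
python3 -m crank '[[0,0,0,0,0,0,0.5],[0,0,0,0,0,0,0.5],[0,0,0,0,0,0,0.5],[0,0,-5,0,0,0,0.4],[0,0,-5,0,0,0,0.2]]' ; python3 -m crank '[[-4,3,-2.5,0,0,0,0],[-4,6,0,0,0,0,0],[0,0,0,0,0,0,0],[0,0,0,0,0,0,0]]'
python3 - <<'E'
from h import *
im,i=grab('wrist','w3')
print(proj(i,[.615,.066,.11]))
for lo,hi in(((0,120,80),(8,255,255)),((172,120,80),(180,255,255))):blob('cap',im,i,lo,hi,(150,0,550,240),.11)
blob('tab',im,i,(0,0,0),(180,255,55),(*(proj(i,[.607,.171,.13]).astype(int)-25),*(proj(i,[.607,.171,.13]).astype(int)+25)),.13)
goto([.5153,-.2804,.28],18)
E
```

```text
time: 6.58
position: [0.6059, 0.1753, 0.2581]
tool_rot: [0.999, 0.036, -0.002, -0.0]
ft_force: [0.6, -0.5, 1.4]
grip_width: 0.0548
grip_force: 0.0
time: 7.08
position: [0.5384, 0.0879, 0.2833]
tool_rot: [0.999, 0.036, 0.0, -0.0]
ft_force: [0.5, 0.9, -0.6]
grip_width: 0.0857
grip_force: 0.0
[350.37644701 125.63925988]
cap [317, 93, 68, 70, 3705] mean [0.6131 0.0658] rect [0.6123 0.0656] [0.062 0.063] 4.0
cap [316, 92, 65, 71, 173] mean [0.6207 0.0788] rect [0.6169 0.0742] [0.046 0.065] 62.3
tab [219, 101, 36, 50, 1311] mean [0.6062 0.1661] rect [0.6078 0.165 ] [0.041 0.029] 3.8
to [0.5153, -0.2804, 0.28] shift cm [-5.   36.6   0.29] turn [-0.    -0.001 -0.242] at [0.5387 0.0883 0.2832] yaw 4.14
```

View pics/w3.png

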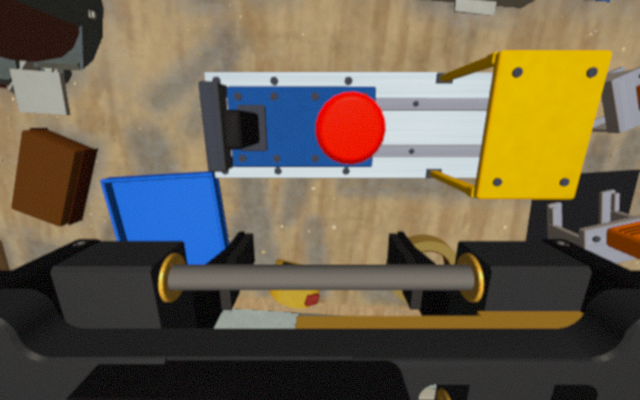

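The carriage is at its stop, and the red cap head is centred at (350,127), within a couple of pixels of the prediction. Now the puller.

```bash
python3 -m crank '[[-0.8,6.1,0,0,0,0,0],[-0.8,6.1,0,0,0,0,0],[-0.8,6.1,0,0,0,0,0],[-0.8,6.1,0,0,0,0,0],[-0.8,6.1,0,0,0,0,0]]' >/dev/null; python3 -m crank '[[-1,6.1,0,0,0,0,0],[0,0,0,0,0,-0.121,0],[0,0,0,0,0,-0.121,0],[0,0,0,0,0,0,0],[0,0,0,0,0,0,0]]'
python3 - <<'E'
from h import *
im,i=grab('wrist','w4')
u,v=proj(i,[.5153,-.2804,.124]).astype(int);print(u,v)
blob('handle',im,i,(5,150,150),(22,255,255),(u-70,v-50,u+70,v+50),.124)
blob('top',im,i,(5,150,235),(22,255,255),(u-70,v-50,u+70,v+50),.124)
goto([.5153,-.2804,.146],18)
E
```

```text
time: 8.38
position: [0.5152, -0.2805, 0.2829]
tool_rot: [0.988, 0.156, 0.0, -0.0]
ft_force: [0.1, -0.1, 1.1]
grip_width: 0.0875
grip_force: 0.0
320 206
handle [298, 185, 45, 34, 1355] mean [ 0.519  -0.2788] rect [ 0.5194 -0.2783] [0.033 0.042] 19.1
top [300, 195, 42, 22, 904] mean [ 0.5163 -0.2798] rect [ 0.5163 -0.2798] [0.021 0.04 ] 17.9
to [0.5153, -0.2804, 0.146] shift cm [ 0.03  0.   13.7 ] turn [-0. -0. -0.] at [ 0.515  -0.2805  0.283 ] yaw 17.98
```

```bash
python3 -m crank '[[0.1,0,4.5,0,0,0,0],[0,0,4.5,0,0,0,0],[0,0,3,0,0,0,0],[0,0,1.7,0,0,0,0],[0,0,0,0,0,0,0]]' ; python3 -m crank '[[0,0,0,0,0,0,0.8],[0,0,0,0,0,0,0.8],[0,0,0,0,0,0,0.8],[0,0,0,0,0,0,0.8],[0,0,0,0,0,0,0.8]]' 55
```

```text
time: 9.05
position: [0.5152, -0.2803, 0.1454]
tool_rot: [0.988, 0.156, -0.001, -0.001]
ft_force: [-1.1, 0.6, 0.1]
grip_width: 0.0871
grip_force: 0.0
time: 9.68
position: [0.5153, -0.2808, 0.1464]
tool_rot: [0.988, 0.156, 0.0, -0.0]
ft_force: [0.2, 3.4, 1.9]
grip_width: 0.045
grip_force: 1.2
```

```bash
python3 -m crank '[[0,0,0,0,0,0,0.8],[0,0,-1,0,0,0,0.8],[0,0,-5,0,0,0,0.8],[0,0,-5,0,0,0,0.8],[0,0,-5,0,0,0,0.8]]' 55; python3 -m crank '[[0,0,0,0,0,0.122,0.8],[0,0,0,0,0,0.122,0.8],[0,0,0,0,0,0,0.8],[0,0,0,0,0,0,0.8]]'
python3 - <<'E'
from h import *
th=np.radians(4.05);a=np.array([np.cos(th),np.sin(th)])
goto([*(np.array([.614,.066])-.115*a),.31],4.05)
E
```

```text
time: 10.3
position: [0.515, -0.2806, 0.3079]
tool_rot: [0.988, 0.156, -0.0, -0.0]
ft_force: [0.7, 0.1, -3.2]
grip_width: 0.0439
grip_force: 54.9
time: 10.8
position: [0.5151, -0.2807, 0.3061]
tool_rot: [0.999, 0.036, -0.0, -0.0]
ft_force: [-1.1, -0.6, -2.7]
grip_width: 0.0437
grip_force: 54.9
to [np.float64(0.49928717841212894), np.float64(0.057877896617915835), 0.31] shift cm [  0.84 -33.88  -0.38] turn [-0.     0.     0.001] at [ 0.5151 -0.2807  0.3061] yaw 4.1
```

```bash
python3 -m crank '[[0.2,-5.6,0,0,0,0,0.8],[0.2,-5.6,0,0,0,0,0.8],[0.2,-5.6,0,0,0,0,0.8],[0.2,-5.6,0,0,0,0,0.8],[0,-5.6,0,0,0,0,0.8]]' ; python3 -m crank '[[0,-5.9,0,0,0,0,0.8],[0,0,3,0,0,0,0.8],[0,0,3,0,0,0,0.8],[0,0,2,0,0,0,0.8],[0,0,0,0,0,0,0.8]]'
python3 - <<'E'
from h import *
im,i=grab('wrist','w5');grab('side','s5')
th=np.radians(4.05);a=np.array([np.cos(th),np.sin(th)]);n=np.array([-a[1],a[0]])
goto([*(np.array([.614,.066])-.115*a),.2224],4.05)
o=robot.get_obs()
for lo,hi in(((0,120,80),(8,255,255)),):blob('cap',im,i,lo,hi,(150,0,550,300),.11)
for k,p in dict(tipL=(.03,.033,.006),tipR=(.03,-.033,.006)).items():
    w=np.r_[o['position'][:2]+p[0]*a+p[1]*n,o['position'][2]-.1424+p[2]];print(k,proj(i,w).round(0))
s=cv2.imread('pics/s5.png');a,b=im[:,:,::-1][20:320,150:500],s[130:280,240:460]
cv2.imwrite('pics/c5.png',np.hstack([cv2.resize(a,(400,343)),cv2.resize(b,(400,343))]))
E
```

```text
time: 11.42
position: [0.5037, 0.0007, 0.3063]
tool_rot: [0.999, 0.035, 0.0, 0.0]
ft_force: [0.0, 0.3, -1.4]
grip_width: 0.0438
grip_force: 54.9
time: 12.05
position: [0.4987, 0.0581, 0.2249]
tool_rot: [0.999, 0.035, -0.002, -0.0]
ft_force: [0.7, -0.3, -2.4]
grip_width: 0.0438
grip_force: 54.9
to [np.float64(0.49928717841212894), np.float64(0.057877896617915835), 0.2224] shift cm [-0.08 -0.01  0.42] turn [ 0.    -0.001 -0.   ] at [0.5001 0.0579 0.2266] yaw 4.03
cap [277, 15, 93, 102, 7408] mean [0.6126 0.0652] rect [0.6116 0.065 ] [0.063 0.063] 1.6
tipL [282. 179.]
tipR [361. 179.]
```

View pics/c5.png

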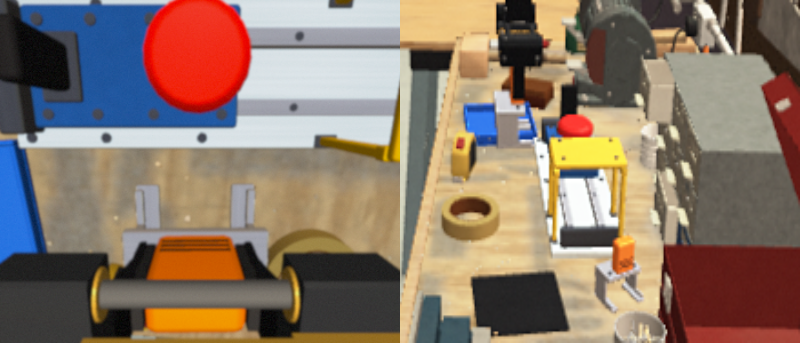

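The ledge tips are centred at about column 321 and the cap at about 323, so they line up to within 1 mm. I'll lower a little and slide in.

```bash
python3 -m crank '[[0,0,0.4,0,0,0,0.8],[3,0,0,0,0,0,0.8],[3,0,0,0,0,0,0.8],[2,0,0,0,0,0,0.8],[0,0,0,0,0,0,0.8]]' ; python3 -m crank '[[1,0,0,0,0,0,0.8],[1,0,0,0,0,0,0.8],[0.7,0,0,0,0,0,0.8],[0.5,0,0,0,0,0,0.8],[0,0,0,0,0,0,0.8]]'; python3 -c "
from h import *
goto([.613,.0655,.2224],4.05)
im,i=grab('wrist','w6');grab('side','s6')
s=cv2.imread('pics/s6.png')[150:230,300:410];a=im[100:330,180:460,::-1]
cv2.imwrite('pics/c6.png',np.hstack([cv2.resize(a,(400,330)),cv2.resize(s,(400,330),interpolation=2)]))"
```

```text
time: 12.78
position: [0.5811, 0.0633, 0.2229]
tool_rot: [0.999, 0.035, 0.002, 0.0]
ft_force: [0.2, -0.1, -2.7]
grip_width: 0.0434
grip_force: 54.9
time: 13.4
position: [0.6116, 0.0658, 0.2222]
tool_rot: [0.999, 0.035, -0.0, 0.0]
ft_force: [0.3, -0.1, -1.8]
grip_width: 0.0436
grip_force: 54.9
to [0.613, 0.0655, 0.2224] shift cm [ 0.14  0.04 -0.02] turn [ 0.     0.    -0.001] at [0.6116 0.0658 0.2222] yaw 4.0
```

View pics/c6.png

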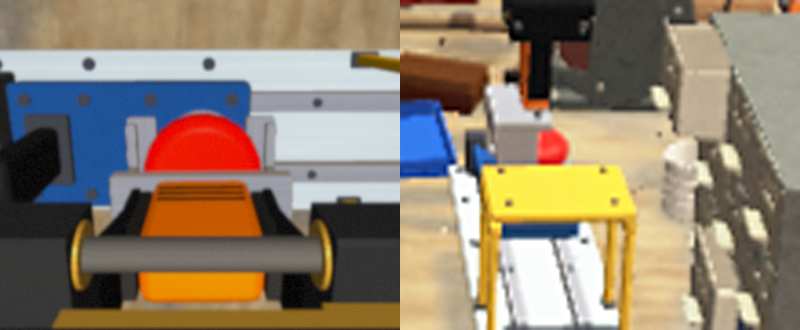

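The cap head sits centred between the legs and no force has registered. Now I'll pull straight up, slowly.

```bash
for k in 1 2; do python3 -m crank '[[0,0,-0.3,0,0,0,0.8],[0,0,-0.3,0,0,0,0.8],[0,0,-0.3,0,0,0,0.8],[0,0,-0.3,0,0,0,0.8],[0,0,-0.3,0,0,0,0.8]]' |grep -E 'posi|ft'; done; python3 -m crank '[[0,0,-1,0,0,0,0.8],[0,0,-1,0,0,0,0.8],[0,0,-1.5,0,0,0,0.8],[0,0,-1.5,0,0,0,0.8],[0,0,-1.5,0,0,0,0.8]]'
python3 -c "
from h import *
goto([.4565,.2948,.2],4);im,i=grab('wrist','w7');blob('cap',im,i,(0,120,80),(8,255,255),(150,0,550,300),.205);grab('side','s7')
s=cv2.imread('pics/s7.png')[110:230,290:440];a=im[60:330,180:460,::-1]
cv2.imwrite('pics/c7.png',np.hstack([cv2.resize(a,(400,360)),cv2.resize(s,(400,360),interpolation=2)]))"
```

```text
position: [0.6104, 0.0657, 0.2352]
ft_force: [1.3, -0.2, -13.6]
position: [0.6117, 0.0658, 0.2534]
ft_force: [-0.3, -1.2, -3.0]
time: 15.38
position: [0.6115, 0.0658, 0.3186]
tool_rot: [0.999, 0.035, 0.0, 0.0]
ft_force: [0.7, 0.3, -3.8]
grip_width: 0.0437
grip_force: 54.9
to [0.4565, 0.2948, 0.2] shift cm [-13.87 -23.93  11.85] turn [ 0.    -0.001  0.   ] at [0.6115 0.0658 0.3186] yaw 4.0
cap [282, 178, 80, 42, 2532] mean [0.629  0.0667] rect [0.6318 0.0668] [0.033 0.063] 3.9
```

View pics/c7.png

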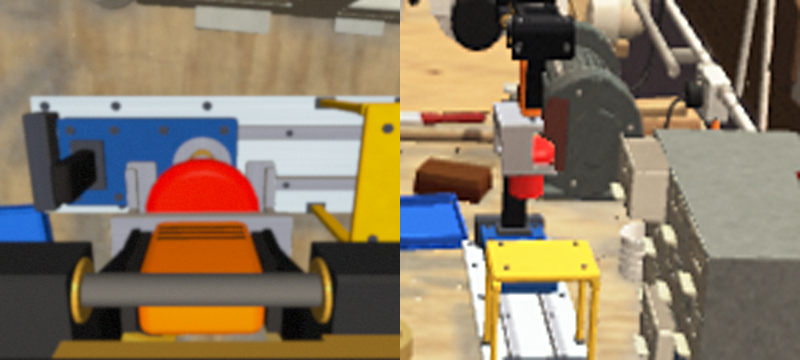

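The cap is off and riding on the puller; the spindle is bare. Next I'll check the tape measure's position and carry the cap over.

```bash
python3 -c "
from h import *
im=cv2.imread('pics/top0.png')[:,:,::-1].copy()
blob('measure',im,cams.camera_info('top'),(15,120,100),(35,255,255),(235,236,270,258),.05)"
python3 -m crank '[[0,0,-1,0,0,0,0.8],[-0.4,-0.7,-1,0,0,0,0.8],[-0.8,-1.5,0,0,0,0,0.8],[-1.3,-2.4,0,0,0,0,0.8],[-1.8,-3.2,0,0,0,0,0.8]]' |grep pos; python3 -m crank '[[-2,-3.6,0,0,0,0,0.8],[-2,-3.6,0,0,0,0,0.8],[-2,-3.6,0,0,0,0,0.8],[-1.6,-3,0,0,0,0,0.8],[-1,-2,0,0,0,0,0.8]]' |grep pos;  python3 -m crank '[[-0.6,-1,0,0,0,0,0.8],[-0.3,-0.6,0,0,0,0.1,0.8],[0,0,0,0,0,0.1,0.8],[0,0,0,0,0,0.1,0.8],[0,0,0,0,0,0,0.8]]'; python3 -c "
from h import *
goto([.4565,.3,.2],-13)"
```

```text
measure [242, 242, 23, 11, 161] mean [0.3902 0.1098] rect [0.3896 0.1052] [0.081 0.034] 75.7
position: [0.5619, 0.1418, 0.3368]
position: [0.4636, 0.2941, 0.337]
time: 17.35
position: [0.4558, 0.3074, 0.3371]
tool_rot: [0.993, -0.114, -0.0, 0.0]
ft_force: [0.2, -0.5, -3.0]
grip_width: 0.0433
grip_force: 54.9
to [0.4565, 0.3, 0.2] shift cm [ 0.24  0.7  13.71] turn [ 0.     0.    -0.002] at [0.4558 0.3074 0.3371] yaw -13.13
```

```bash
python3 -m crank '[[0,0.3,1.5,0,0,0,0.8],[0,0.3,3,0,0,0,0.8],[0,0,3.5,0,0,0,0.8],[0,0,3,0,0,0,0.8],[0,0,2,0,0,0,0.8]]' |grep -E 'pos|ft'; python3 -m crank '[[0,0,1.2,0,0,0,0.8],[0,0,0.5,0,0,0,0.8],[0,0,0.4,0,0,0,0.8],[0,0,0.4,0,0,0,0.8],[0,0,0.3,0,0,0,0.8]]'; python3 -m crank '[[0,0,0,0,0,0,0.8],[0,0,0,0,0,0,0.8]]'; python3 -c "
from h import *
im,i=grab('wrist','w8');grab('side','s8')
s=cv2.imread('pics/s8.png')[120:220,250:375];a=im[60:330,150:490,::-1]
cv2.imwrite('pics/c8.png',np.hstack([cv2.resize(a,(400,320)),cv2.resize(s,(400,320),interpolation=2)]))"
```

```text
position: [0.4543, 0.3013, 0.2058]
ft_force: [0.2, 0.8, -2.3]
time: 18.6
position: [0.455, 0.3018, 0.1796]
tool_rot: [0.993, -0.115, 0.001, -0.0]
ft_force: [0.2, 0.3, -1.2]
grip_width: 0.0438
grip_force: 54.9
time: 18.85
position: [0.4549, 0.3018, 0.1795]
tool_rot: [0.993, -0.115, 0.0, -0.0]
ft_force: [-1.3, 0.1, -1.1]
grip_width: 0.0436
grip_force: 54.9
```

View pics/c8.png

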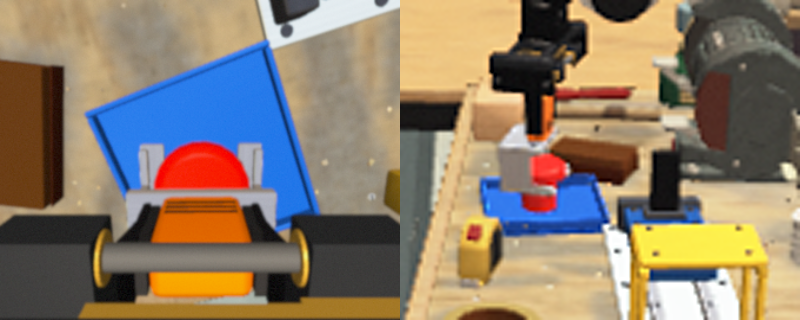

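The cap stands on the tray floor with its weight off the puller. I'll back out along the puller's −x.

```bash
python3 -m crank '[[-0.5,0,0,0,0,0,0.8],[-1,0,0,0,0,0,0.8],[-1.5,0,0,0,0,0,0.8],[-2,0,0,0,0,0,0.8],[-2,0,0,0,0,0,0.8]]' |grep -E 'pos|ft'; python3 -m crank '[[-2,0,0,0,0,0,0.8],[-0.5,0,0,0,0,0,0.8],[0,0,0,0,0,0,0.8]]'; python3 -c "
from h import *
im,i=grab('wrist','w9');blob('cap',im,i,(0,120,80),(8,255,255),(100,0,550,300),.065);goto([.5075,-.2836,.31],18)
im,i=grab('side');blob('capside',im,i,(0,150,80),(8,255,255),(270,120,330,220),.03)"
```

```text
position: [0.3846, 0.3179, 0.1793]
ft_force: [-0.5, 0.3, -1.6]
time: 19.95
position: [0.3621, 0.3237, 0.1794]
tool_rot: [0.993, -0.114, 0.0, -0.0]
ft_force: [-0.0, -0.1, -1.9]
grip_width: 0.044
grip_force: 54.9
cap [278, 48, 88, 95, 6552] mean [0.4552 0.3018] rect [0.4544 0.3021] [0.062 0.062] 76.8
to [0.5075, -0.2836, 0.31] shift cm [ 27.94  55.83 -13.07] turn [-0.001 -0.001 -0.544] at [0.3628 0.3237 0.1794] yaw -13.17
capside [285, 168, 17, 18, 208] mean [0.4531 0.3337] rect [0.4524 0.3233] [0.066 0.192] 1.0
```

The cap stands upright at (0.455, 0.302) and the puller is clear. I'll lift it and return to the mat.

```bash
python3 -m crank '[[0,0,-3,0,0,0,0.8],[0,0,-5,0,0,0,0.8],[0,0,-5,0,0,0,0.8],[0,0,0,0,0,-0.136,0.8],[0,0,0,0,0,-0.136,0.8]]'|grep pos; python3 -m crank '[[0,0,0,0,0,-0.136,0.8],[0,0,0,0,0,-0.136,0.8],[0,0,0,0,0,0,0.8]]'|grep pos; python3 -c "
from h import *
goto([.5075,-.2836,.31],18)"
```

```text
position: [0.3632, 0.3233, 0.3103]
position: [0.3629, 0.3231, 0.3092]
to [0.5075, -0.2836, 0.31] shift cm [-4.81 62.19 -0.07] turn [ 0.    -0.    -0.003] at [0.3629 0.3231 0.3092] yaw 17.83
```

```bash
python3 -m crank '[[0,4,0,0,0,0,0.8],[0,5.5,0,0,0,0,0.8],[0,5.5,0,0,0,0,0.8],[-0.4,5.5,0,0,0,0,0.8],[-0.5,5.5,0,0,0,0,0.8]]'|grep pos; python3 -m crank '[[-0.5,5.5,0,0,0,0,0.8],[-0.7,5.5,0,0,0,0,0.8],[-0.7,5.5,0,0,0,0,0.8],[-0.7,5.5,0,0,0,0,0.8],[-0.7,5.5,0,0,0,0,0.8]]'|grep pos; python3 -m crank '[[-0.4,5.5,0,0,0,0,0.8],[-0.2,3,0,0,0,0,0.8],[0,0,0,0,0,0,0.8],[0,0,0,0,0,0,0.8]]'; python3 -c "
from h import *
goto([.5085,-.2836,.1474],17.9)"
```

```text
position: [0.4347, 0.0713, 0.3095]
position: [0.4876, -0.2008, 0.3092]
time: 22.8
position: [0.5074, -0.2806, 0.3087]
tool_rot: [0.988, 0.155, -0.001, -0.001]
ft_force: [-0.2, 0.0, -2.8]
grip_width: 0.0437
grip_force: 54.9
to [0.5085, -0.2836, 0.1474] shift cm [ 0.02  0.35 16.13] turn [-0.002  0.001 -0.   ] at [ 0.5074 -0.2806  0.3087] yaw 17.88
```

```bash
python3 -m crank '[[0.5,0.3,4,0,0,0,0.8],[0,0,5,0,0,0,0.8],[0,0,4,0,0,0,0.8],[0,0,2,0,0,0,0.8],[0,0,0.6,0,0,0,0.8]]'|grep -E 'pos|ft'; python3 -m crank '[[0,0,0.3,0,0,0,0.8],[0,0,0.2,0,0,0,0.8],[0,0,0.1,0,0,0,0.8],[0,0,0,0,0,0,0.8]]'
```

```text
position: [0.5129, -0.2806, 0.152]
ft_force: [-0.3, 0.3, -1.8]
time: 23.92
position: [0.5138, -0.2826, 0.1478]
tool_rot: [0.988, 0.156, 0.0, 0.0]
ft_force: [0.3, -0.7, -2.1]
grip_width: 0.0438
grip_force: 54.9
```

```bash
python3 -m crank '[[0,0,0.15,0,0,0,0.8],[0,0,0.1,0,0,0,0.8],[0,0,0,0,0,0,0.8]]'|grep -E 'pos|ft'; python3 -m crank '[[0,0,0,0,0,0,0],[0,0,0,0,0,0,0],[0,0,0,0,0,0,0],[0,0,0,0,0,0,0],[0,0,0,0,0,0,0]]'; python3 -m crank '[[0,0,-2,0,0,0,0],[0,0,-4,0,0,0,0],[0,0,-5,0,0,0,0],[0,0,-5,0,0,0,0],[0,0,0,0,0,0,0]]'|grep pos;python3 -m crank '[[-4,0,0,0,0,0,0],[-4,4,0,0,0,0,0],[0,4,0,0,0,0,0],[0,0,0,0,0,0,0],[0,0,0,0,0,0,0]]'|grep pos; python3 -c "
from h import *
im,i=grab('top','t10');grab('side','s10')
blob('handle',im,i,(5,150,150),(22,255,255),(335,195,380,235),.124)
a=im[150:265,180:400,::-1];s=cv2.imread('pics/s10.png')[150:290,230:420]
cv2.imwrite('pics/c10.png',np.vstack([cv2.resize(a,(560,290)),cv2.resize(s,(400,295)) if 0 else cv2.copyMakeBorder(cv2.resize(s,(400,295)),0,0,0,160,0)]))"
```

```text
position: [0.5139, -0.2826, 0.1463]
ft_force: [-1.3, 2.1, 7.0]
time: 24.92
position: [0.5136, -0.2825, 0.1446]
tool_rot: [0.988, 0.156, -0.0, -0.0]
ft_force: [-0.3, 0.3, 0.1]
grip_width: 0.0837
grip_force: 0.0
position: [0.5155, -0.2839, 0.3095]
position: [0.4616, -0.3823, 0.3033]
handle [352, 207, 13, 10, 55] mean [ 0.5076 -0.2753] rect [ 0.5106 -0.2787] [0.029 0.044] 18.2
```

View pics/c10.png

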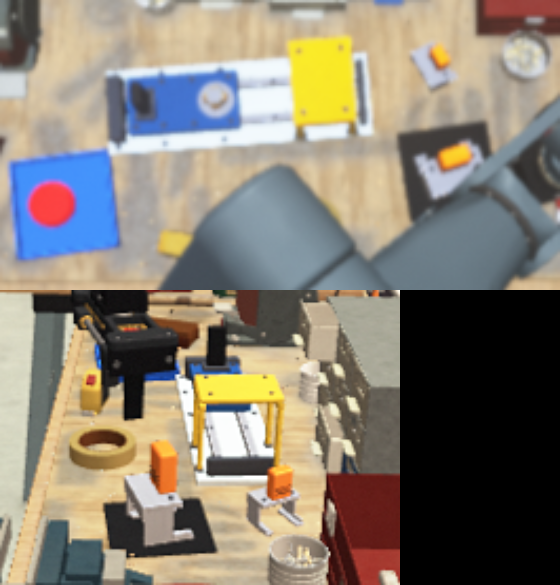

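The picture shows the job done: the cap is upright in the tray (around (52,205) in the top half), the carriage is at its stop and the puller stands on its mat. The tape, tape measure and tin don't look disturbed.

```bash
python3 -c "
from h import *
print(ticket.hand_in())"
```

```text
the job is handed in; nothing more can be done
None
```

I handed the job in after about 26 s of robot time: the carriage is against its end stop, the cap is upright in the blue tray, the puller is standing on its mat, and the tape, tape measure and tin look undisturbed; the verdict was not shown.

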